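# Fit the deck plate of the reagent station and load it with bottles

## Robot

A 6-joint arm with a two-finger parallel gripper is mounted at the origin on the work surface; the furniture and walls round the work are solid. World frame = base frame: x ahead of the robot, y to its left, z up, the work surface at z = 0. Lengths are in m, angles in rad, forces in N, time in s.
With the tool pointing down it reaches from about 0.25 to 0.8 m from the base axis. Payload 3.9 kg.
Tool frame: the origin (TCP) lies midway between the tips of the shut fingers; the grasp point (between the pads) lies 19 mm behind it; z points along the fingers, y is the direction in which the jaws open and shut (so a half turn about z gives the same grasp; the last joint's range is limited). The gripper opens to 85 mm and grips with 20 to 120 N. Pads are 22 mm wide; open, the fingers measure 114 mm over their backs; the gripper's body (76 mm by 85 mm) begins 54 mm behind the grasp point. The pads swing forward as they close: fully open they stand 13 mm farther back than shut.
Start: joints at [-1.197, 0.26, -0.138, 1.173, 0, 1.571], TCP at [0.192, -0.489, 0.231] pointing down, gripper open.
Joint ranges: [-2.78, 2.78], [-0.83, 1.72], [-1.28, 1.37], [-1.9, 2.12], [-1.57, 1.48], [-3.14, 3.14]. Speed limits (rad/s): [2.57, 2.57, 3.14, 3.14, 3.14, 3.14].

## Interface

Orientations are given as a unit quaternion [w, x, y, z].
In Python, from rig import * gives the robot as it stands. Calls block until the motion is done:
- reach(position, orientation): joint-space move of the TCP to a pose.
- move_l(position, attitude=None, v=0.15, contact_N=None): straight line of the TCP; attitude=None keeps the orientation; v is the mean speed in m/s. With contact_N (N) it stops when the force on the tool has changed by that much, and returns True; else False.
- movej(angles): joint-space move.
- move_gripper(opening): opening from 0.0 (shut) to 1.0 (fully open); the grip force is fixed at half the most; returns when the fingers have stopped.
- pause(seconds).
- ik(position, orientation): joint angles nearest the present ones, or None.
- sense(): the state.
- grab_frame(name): name is "scene" or "top" or "wrist"; returns a dict with "pixels" (400x640x3 uint8, blue, green, red), "K" (3x3 intrinsics, pixels), "D" ([k1, k2, p1, p2, k3] as OpenCV has them; the pictures are not rectified), "extrinsics" (4x4, takes a point from camera to world coordinates). Camera axes: x right, y up, looking along -z (the intrinsics and any distortion apply to the point x, -y, -z); pixel columns grow to the right and rows downward; lengths in m; the calibration is good to about 2 mm. A picture is of the moment at which its call begins. There is no depth.
A pose or a line that the arm cannot do raises PlanningError and nothing moves.
- finish_job(): hands the job in, once; it reports no verdict.
The state is a dict: "clock": time; "qpos": joint angles; "joint_velocities": joint speeds; "joint_efforts": joint torques, N m; "position": TCP position; "ee_rot": TCP orientation; "ft_force": force on the tool from outside, world axes, zero at the start; "moment": the same for the moment, N m; "width": opening from 0.0 (shut) to 1.0 (fully open).
Only numpy, scipy, OpenCV 4.12 (cv2) and the standard library are available. Lean on these libraries where they do the work, as an engineer would, in place of code of your own. Each camera call takes 0.05 s, during which the arm holds its last target.

## Task

Get the reagent station ready: first take the cover-glass box out of its recess and lay it in the open card tray. Then fit the white deck plate: tuck the edge away from its grip tab under the overhanging steel lip at a tilt, and level it down until it lies flat in the recess. Finally stand every white reagent bottle (blue or white cap) from the bench in front of the station upright on the deck plate, without disturbing the timer or the big red-capped bottle.

Things in the scene. Friction and masses are not known exactly. Their poses are not given: they have to be found in the camera images.
- station_floor (a point): Reagent station: low fixed grey metal tray, 160 (x) by 242 (y), with a recess 136 (x) by 226 (y). Point: centre of the recess floor, 6 above the bench; x towards the lipped side (about away from the robot), y along the lip, z up. Rims at -x (12 wide) and both y sides (8 wide) rise 8 above the recess floor. (Sizes in mm.)
- station_lip (a point): Steel lip of the station along the +x side of the recess, 4 thick. Point: middle of the lower free edge, 12 above the recess floor and 52 in +x from its centre; axes as the station. The wall that carries the lip stands 16 farther in +x, so only 120 of the 136 is open from above. Rigid. (Sizes in mm.)
- deck_tab (a point): Grip tab of the loose white deck plate (130 x by 220 y by 5 thick, 160 g; starts flat on the bench, tab up). Tab: upright wall 10 thick (x), 50 wide (y), 36 high over the plate top; grip it across the 10. Point: tab centre, 23 above the plate underside, 13 from the -x edge and 117 from the +x edge, which goes under the lip. z: plate normal. (Sizes in mm.)
- deck_mid (a point): Centre of the deck plate at mid-thickness (2.5 above its underside), 52 in +x from the tab; axes as the tab. Seated, it lies 2.5 above the recess floor with 3 play either way in x and y, its axes along those of the station. (Sizes in mm.)
- coverbox_mid (a point): Closed flat box of cover glasses, 50 by 50 by 20 high, 60 g, starts lying in the recess; the point is its centre, z up, x and y along its sides. (Sizes in mm.)
- card_tray: Open white card tray, fixed on the bench, 95 (x) by 120 (y) by 51 high, walls and floor 2 thick (inside 90 by 116); origin at the centre of its underside, z up. (Sizes in mm.)
- timer: Bystander: white bench timer, 63 by 66 by 30 high, loose; origin at the centre of its underside. (Sizes in mm.)
- saline: Bystander: big white bottle with a red cap, 62 across, 160 tall, loose, beyond the work; origin at the centre of its underside. (Sizes in mm.)
- dye_a_mid (a point): small white screw-cap reagent bottle with a blue cap, 85 tall: round body 36 across up to height 73, cap 22 across above it, 80 g. Loose, starts upright on the bench (may be absent). The point is its centre, half-way up; z is the bottle axis, up to the cap. (Sizes in mm.)
- buffer_a_mid (a point): large white screw-cap reagent bottle with a white cap, 110 tall: round body 45 across up to height 93, cap 27 across above it, 130 g. Loose, starts upright on the bench (may be absent). The point is its centre, half-way up; z is the bottle axis, up to the cap. (Sizes in mm.)
- dye_b_mid (a point): small white screw-cap reagent bottle with a blue cap, 85 tall: round body 36 across up to height 73, cap 22 across above it, 80 g. Loose, starts upright on the bench (may be absent). The point is its centre, half-way up; z is the bottle axis, up to the cap. (Sizes in mm.)
- buffer_b_mid (a point): large white screw-cap reagent bottle with a white cap, 110 tall: round body 45 across up to height 93, cap 27 across above it, 130 g. Loose, starts upright on the bench (may be absent). The point is its centre, half-way up; z is the bottle axis, up to the cap. (Sizes in mm.)
- dye_c_mid (a point): small white screw-cap reagent bottle with a blue cap, 85 tall: round body 36 across up to height 73, cap 22 across above it, 80 g. Loose, starts upright on the bench (may be absent). The point is its centre, half-way up; z is the bottle axis, up to the cap. (Sizes in mm.)
Things that resemble listed ones, but are neither listed nor needed, are in the scene too. What is shaped like the part that bears dye_b_mid but orange or yellow is not meant. Leave any brown look-alike of the part that bears coverbox_mid alone.

How it is judged:
On the way, in this order (a step that is already met when the one before it is completed fails the run):
1. the cover-glass box lies in the card tray (x of coverbox_mid in the frame of card_tray between -0.04 and 0.04 m and y of coverbox_mid in the frame of card_tray between -0.055 and 0.055 m and height (world z) of coverbox_mid below 0.04 m), for 0.2 s.
2. the deck plate lies flat in the recess, its edge under the lip (x of deck_mid in the frame of station_floor between -0.006 and 0.006 m and y of deck_mid in the frame of station_floor between -0.006 and 0.006 m and z of deck_mid in the frame of station_floor below 0.0045 m and angle between deck_mid's own z axis and vertical below 0.03 rad and x of deck_tab in the frame of station_floor below 0 m), for 0.2 s.
At the end, for the whole second after the job is handed in: Cover-glass box in the card tray; deck plate level (0.03 rad) in the recess under the lip, within 6 mm of centre and 2 mm of the floor; every bottle present upright (0.08 rad) and at rest on the plate, its axis within 48 mm of the plate centre across the lip and 100 mm along it (all of step 1 and all of step 2 and linear speed of each of deck, dye_a, buffer_a, dye_b, buffer_b, dye_c below 0.02 m/s and x of dye_a_mid in the frame of deck_mid between -0.048 and 0.048 m and y of dye_a_mid in the frame of deck_mid between -0.1 and 0.1 m and z of dye_a_mid in the frame of deck_mid between 0.0415 and 0.049 m and angle between each of dye_a_mid, buffer_a_mid, dye_b_mid, buffer_b_mid, dye_c_mid's own z axis and vertical below 0.08 rad and x of buffer_a_mid in the frame of deck_mid between -0.048 and 0.048 m and y of buffer_a_mid in the frame of deck_mid between -0.1 and 0.1 m and z of buffer_a_mid in the frame of deck_mid between 0.054 and 0.0615 m and x of dye_b_mid in the frame of deck_mid between -0.048 and 0.048 m and y of dye_b_mid in the frame of deck_mid between -0.1 and 0.1 m and z of dye_b_mid in the frame of deck_mid between 0.0415 and 0.049 m and x of buffer_b_mid in the frame of deck_mid between -0.048 and 0.048 m and y of buffer_b_mid in the frame of deck_mid between -0.1 and 0.1 m and z of buffer_b_mid in the frame of deck_mid between 0.054 and 0.0615 m and x of dye_c_mid in the frame of deck_mid between -0.048 and 0.048 m and y of dye_c_mid in the frame of deck_mid between -0.1 and 0.1 m and z of dye_c_mid in the frame of deck_mid between 0.0415 and 0.049 m); the robot touches nothing.
It fails at once if the bench timer is pushed more than 3 cm (distance of timer from where it was at the start of the episode above 0.03 m).
It fails at once if the big red-capped bottle is pushed more than 3 cm (distance of saline from where it was at the start of the episode above 0.03 m).
Of dye_a, buffer_a, dye_b, buffer_b, dye_c only 3 to 4 are there at a start; the rules pass over those that are not, and their reading is None.
At some moment in a run one of coverbox, deck may be knocked a few centimetres aside while the robot is not near it.
It also fails if it takes over 208 s, if anything falls off the work surface, if the arm or the gripper's body presses on something with over 40 N, if the wrist force passes 120 N, or if a joint passes its speed limit or range.

## Working session

There is one attempt and no reset: what is moved stays moved. The work goes in short steps, each a Python script; the robot and the scene stay as the last script left them, time stands still between calls to the robot, and variables do not carry over. Pictures are saved under pics/ and viewed, and the job is handed in when it is done.

```bash
ls; mkdir -p pics; python3 - <<'E'
from rig import *
import cv2
for n in ["scene","top","wrist"]:
    f=grab_frame(n); cv2.imwrite(f"pics/a_{n}.png",f["pixels"]); print(n,f["K"],f["D"],f["extrinsics"])
s=sense();print(s)
E
```

```text
pics
scene [[382.93624345   0.         323.51393327]
 [  0.         382.93624345 194.03746636]
 [  0.           0.           1.        ]] [-0.06213279  0.          0.          0.          0.        ] [[-0.85821551  0.40418531 -0.31638643  0.23747763]
 [-0.51299442 -0.65450743  0.55538882  0.59602076]
 [ 0.01740273  0.63894777  0.76905324  0.81169614]
 [ 0.          0.          0.          1.        ]]
top [[430.66907415   0.         320.62378599]
 [  0.         430.66907415 199.18774469]
 [  0.           0.           1.        ]] [0.02647875 0.         0.         0.         0.        ] [[-0.0054691   0.98907004 -0.14734496  0.36154316]
 [-0.99997665 -0.00601299 -0.00324611  0.06360382]
 [-0.00409661  0.14732377  0.98907984  1.11252785]
 [ 0.          0.          0.          1.        ]]
wrist [[312.29188436   0.         316.73513234]
 [  0.         312.29188436 199.59739339]
 [  0.           0.           1.        ]] [0.00586017 0.         0.         0.         0.        ] [[ 0.36474318  0.88258341  0.29666299  0.26787333]
 [-0.93110675  0.34628921  0.11456003 -0.45724616]
 [-0.00162241 -0.31800991  0.948086    0.37352824]
 [ 0.          0.          0.          1.        ]]
{'clock': 0.15, 'qpos': array([-1.19698854e+00,  2.60555191e-01, -1.39080193e-01,  1.17268964e+00,
       -2.53969032e-05,  1.57079169e+00]), 'joint_velocities': array([ 0.00023998, -0.0013876 ,  0.00366293, -0.00267345, -0.00062105,
        0.00028299]), 'joint_efforts': array([-9.16645831e-05, -4.06005406e+01,  2.54166573e+01,  1.26730019e-02,
        2.56811302e-05, -8.10104922e-06]), 'position': array([ 0.19151214, -0.48826193,  0.23064172]), 'ee_rot': array([-7.48678559e-04,  9.82583535e-01,  1.85819838e-01, -1.54505158e-04]), 'ft_force': array([ 0.64744348, -0.20553216, -0.02679573]), 'moment': array([0.03014423, 0.04155166, 0.00333999]), 'width': 0.9932819382714847}
```

View pics/a_top.png

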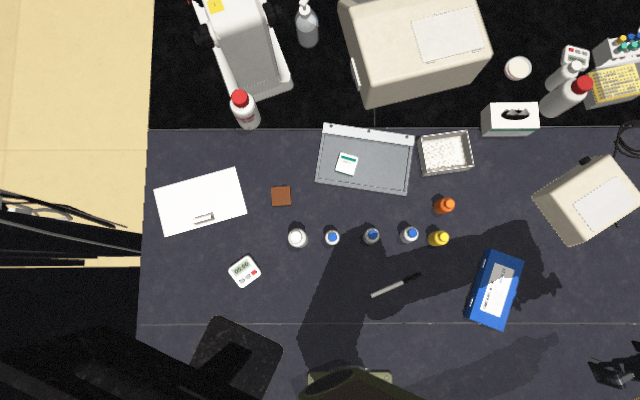

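View pics/a_scene.png

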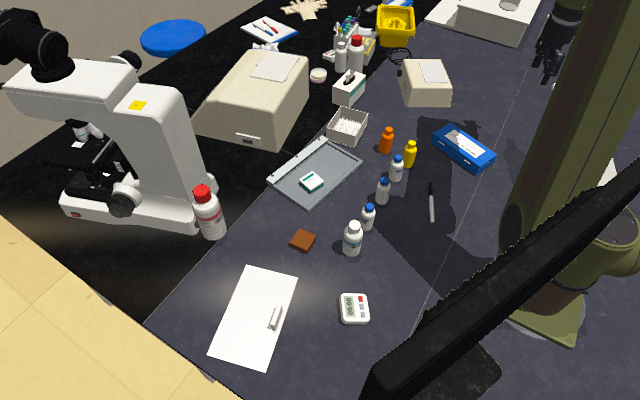

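View pics/a_wrist.png

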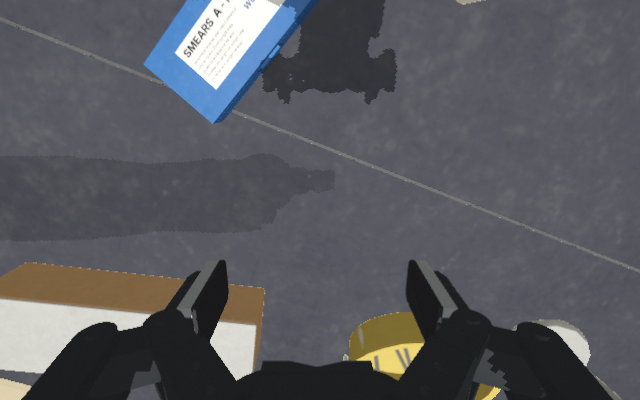

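The top view shows:
- Station at about (365,160), with the green and white cover box at (347,163). The brown look-alike is at (281,196).
- Card tray with white packing at (446,153).
- Deck plate at (200,202), tab at (204,217).
- Timer at (244,270) and saline at (244,110).
- White-capped buffer at (298,238), and blue-capped dyes at (332,237), (372,236) and (410,234).
- Orange (445,205) and yellow (439,238) bottles, which are decoys.

Next I'll enlarge these areas to measure them.

```bash
cat > h.py <<'E'
from rig import *
import cv2, numpy as np
from scipy.spatial.transform import Rotation as R
def ray(f,uv):
    uv=np.array(uv,float).reshape(-1,1,2)
    p=cv2.undistortPoints(uv,f["K"],np.array(f["D"])).reshape(-1,2)
    d=np.c_[p[:,0],-p[:,1],-np.ones(len(p))]@f["extrinsics"][:3,:3].T
    return f["extrinsics"][:3,3],d
def at_z(f,uv,z):
    o,d=ray(f,uv); t=(z-o[2])/d[:,2]; return o+d*t[:,None]
def proj(f,P):
    P=np.atleast_2d(P).astype(float);E=np.linalg.inv(f["extrinsics"]);c=P@E[:3,:3].T+E[:3,3]
    c=c*[1,-1,-1]
    return cv2.projectPoints(c,np.zeros(3),np.zeros(3),f["K"],np.array(f["D"]))[0].reshape(-1,2)
def crop(f,x0,y0,w,h,s,name):
    im=cv2.resize(f["pixels"][y0:y0+h,x0:x0+w],None,fx=s,fy=s,interpolation=cv2.INTER_CUBIC); cv2.imwrite(f"pics/{name}.png",im)
def q(yaw,tilt=None):
    """tool down, jaw axis y at angle yaw from world x... (tool y = [cos,sin,0])"""
    y=np.array([np.cos(yaw),np.sin(yaw),0]);z=np.array([0,0,-1.]);x=np.cross(y,z)
    r=R.from_matrix(np.c_[x,y,z])
    if tilt is not None: r=R.from_rotvec(tilt)*r
    a=r.as_quat(); return np.array([a[3],a[0],a[1],a[2]])
E
python3 - <<'E'
from h import *
f=grab_frame("top")
crop(f,145,110,135,110,6,"b1") if 0 else None
crop(f,300,110,190,90,4,"b_st"); crop(f,145,160,150,100,5,"b_dk"); crop(f,280,185,190,70,4,"b_bt")
E
```

```text
(no output)
```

View pics/b_st.png

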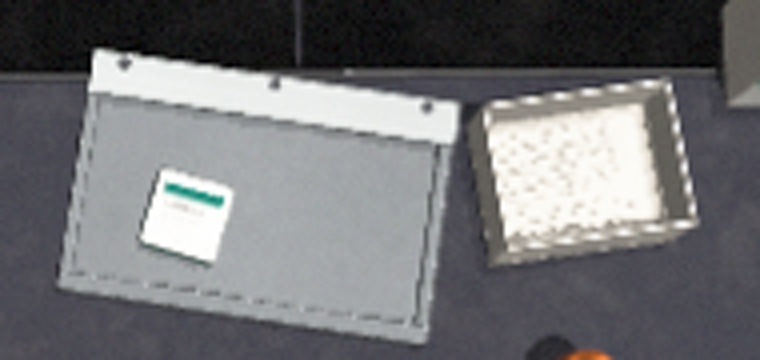

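View pics/b_dk.png

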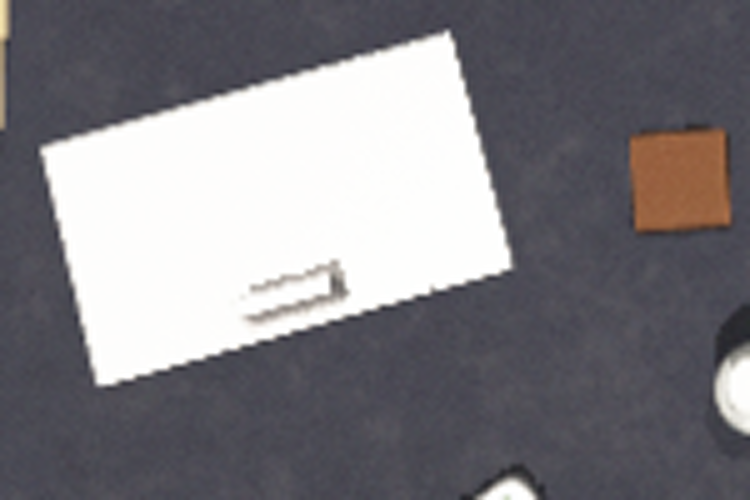

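View pics/b_bt.png

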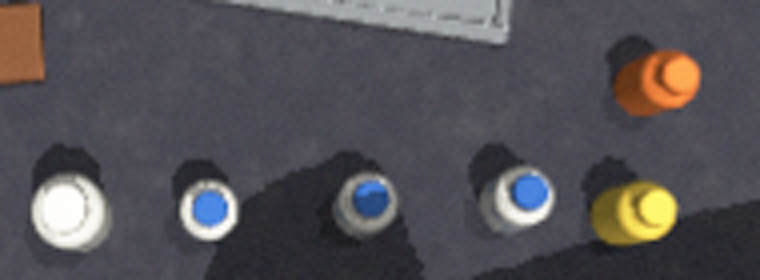

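```bash
cat >> h.py <<'E'
def fitrect(W,local):
    # 2D rigid fit: W ~ R local + t
    from numpy.linalg import svd
    W=np.array(W)[:,:2];L=np.array(local,float)
    a=R.align_vectors(np.c_[W-W.mean(0),np.zeros(len(W))],np.c_[L-L.mean(0),np.zeros(len(L))])[0]
    yaw=np.arctan2(a.as_matrix()[1,0],a.as_matrix()[0,0])
    c,s=np.cos(yaw),np.sin(yaw);M=np.array([[c,-s],[s,c]])
    t=W.mean(0)-M@L.mean(0); res=W-(L@M.T+t)
    return t,yaw,np.linalg.norm(res,axis=1)
def cp(pts,x0,y0,s): return [( (x+.5)/s-.5+x0,(y+.5)/s-.5+y0) for x,y in pts]
E
python3 - <<'E'
from h import *
f=grab_frame("top")
D=at_z(f,cp([(43,147),(450,32),(512,268),(97,385)],145,160,5),.005)
print("deck",fitrect(D,[(.065,.11),(.065,-.11),(-.065,-.11),(-.065,.11)]))
S=at_z(f,cp([(58,286),(427,342)],300,110,4),.012)
L=at_z(f,cp([(89,94),(457,146)],300,110,4),.022)
L2=at_z(f,cp([(94,48),(462,102)],300,110,4),.022)
print("st",S,L,L2)
print(fitrect(np.r_[S,L],[(-.08,.121),(-.08,-.121),(.052,.121),(.052,-.121)]))
print(fitrect(np.r_[S,L2],[(-.08,.121),(-.08,-.121),(.08,.121),(.08,-.121)]))
T=at_z(f,cp([(484,105),(669,80),(697,226),(490,264)],300,110,4),.051)
print("tray",fitrect(T,[(.0475,.06),(.0475,-.06),(-.0475,-.06),(-.0475,.06)]))
B=at_z(f,cp([(162,168),(233,183),(212,266),(140,244)],300,110,4),.026)
print("box",B,fitrect(B,[(.025,.025),(.025,-.025),(-.025,-.025),(-.025,.025)]))
C=cp([(65,206),(211,208),(371,199),(531,190)],280,185,4)
print(at_z(f,C[:1],.11),at_z(f,C[1:],.085))
E
```

```text
deck (array([0.52381285, 0.38066939]), np.float64(0.2742593951049676), array([0.00139989, 0.00054575, 0.0007448 , 0.0006411 ]))
st [[ 0.57307164  0.08385187  0.012     ]
 [ 0.53475168 -0.15428337  0.012     ]] [[ 0.6988582   0.06295042  0.022     ]
 [ 0.66207774 -0.17614987  0.022     ]] [[ 0.73006637  0.05948172  0.022     ]
 [ 0.69159626 -0.18045958  0.022     ]]
(array([ 0.63101405, -0.04811919]), np.float64(-0.15862495647152375), array([0.00194553, 0.00196768, 0.00262368, 0.00121748]))
(array([ 0.63237149, -0.04785234]), np.float64(-0.15939098519630596), array([0.00066536, 0.00066334, 0.00075184, 0.00071164]))
tray (array([ 0.63895686, -0.24964598]), np.float64(0.118968546649964), array([0.0038044 , 0.00335136, 0.00369076, 0.01059355]))
box [[ 0.64773444  0.01594316  0.026     ]
 [ 0.63744694 -0.02985503  0.026     ]
 [ 0.5828265  -0.01539628  0.026     ]
 [ 0.59755859  0.03070376  0.026     ]] (array([6.16391618e-01, 3.48903616e-04]), np.float64(-0.26906538627475995), array([0.00195378, 0.00364121, 0.00329675, 0.00143279]))
[[0.42446252 0.12487811 0.11      ]] [[ 0.42434022  0.0394941   0.085     ]
 [ 0.42917209 -0.05576572  0.085     ]
 [ 0.43404073 -0.1509378   0.085     ]]
```

```bash
python3 - <<'E'
from h import *
f=grab_frame("top")
T=at_z(f,cp([(484,105),(669,80),(697,226)],300,110,4),.051)
print("tray",T,fitrect(T,[(.0475,.06),(.0475,-.06),(-.0475,-.06)]))
p=np.array([.6164,.0003]);y=-.269+np.pi/2
for yy in (y,y-np.pi):
    print(yy,ik([*p,.1],q(yy)))
print(sense()["clock"])
reach([*p,.14],q(y-np.pi))
w=grab_frame("wrist"); cv2.imwrite("pics/c_w.png",w["pixels"])
t=grab_frame("top"); crop(t,300,110,190,90,4,"c_top")
print(proj(w,[[*p,.026]]))
E
```

```text
tray [[ 0.68073335 -0.18781889  0.051     ]
 [ 0.69606866 -0.30538525  0.051     ]
 [ 0.60118863 -0.31776598  0.051     ]] (array([ 0.64112628, -0.2524541 ]), np.float64(0.1250362434243555), array([0.00082109, 0.00075311, 0.00032454]))
1.3017963267948964 [ 4.86696912e-04  4.92334012e-01 -1.32978994e-01  9.45483320e-01
  0.00000000e+00  2.69486697e-01]
-1.8397963267948967 [ 4.86696912e-04  4.92334012e-01 -1.32978994e-01  9.45483320e-01
  0.00000000e+00 -2.87210596e+00]
0.3
[[317.84713287 194.67043364]]
```

View pics/c_w.png

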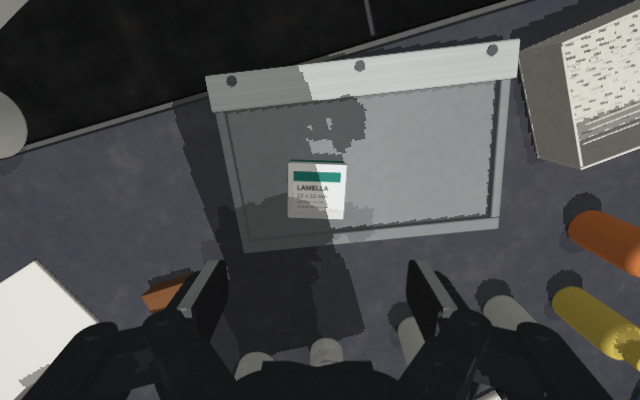

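The wrist view shows the cover box with the "LAMELLA" label, corners at (289,163), (347,163), (344,219) and (288,217). That agrees with the projection, so I'll measure it and grasp it.

```bash
python3 - <<'E'
from h import *
w=grab_frame("wrist")
crop(w,270,140,100,100,6,"c_w2")
B=at_z(w,[(289,163),(347.5,163.5),(344.5,219.5),(288,217.5)],.026)
# figure orientation
print(B, B.mean(0))
d=(B[1]-B[0]+B[2]-B[3])/2;e=(B[0]-B[3]+B[1]-B[2])/2
print(np.arctan2(d[1],d[0])+np.pi/2,np.arctan2(e[1],e[0]),np.linalg.norm(d),np.linalg.norm(e))
# station in wrist: lip edge ends, front rim
L=at_z(w,[(214,112),(517,80)],.022);S=at_z(w,[(244,252),(498,228)],.014)
print(L,S,fitrect(np.r_[S,L],[(-.08,.121),(-.08,-.121),(.052,.121),(.052,-.121)]))
E
```

```text
[[ 0.64958159  0.01617541  0.026     ]
 [ 0.6361361  -0.03081441  0.026     ]
 [ 0.58781654 -0.01632181  0.026     ]
 [ 0.60300997  0.0314164   0.026     ]] [6.19136052e-01 1.13896160e-04 2.60000000e-02]
-0.2935910994531765 -0.30365363332918854 0.04948127690579579 0.04972027609203499
[[ 0.70478264  0.06267692  0.022     ]
 [ 0.66413736 -0.17379538  0.022     ]] [[ 0.57586807  0.08515967  0.014     ]
 [ 0.53621915 -0.15241708  0.014     ]] (array([ 0.63405447, -0.04693625]), np.float64(-0.16809684751129447), array([0.00073163, 0.00135111, 0.00125545, 0.00147401]))
```

View pics/c_w2.png

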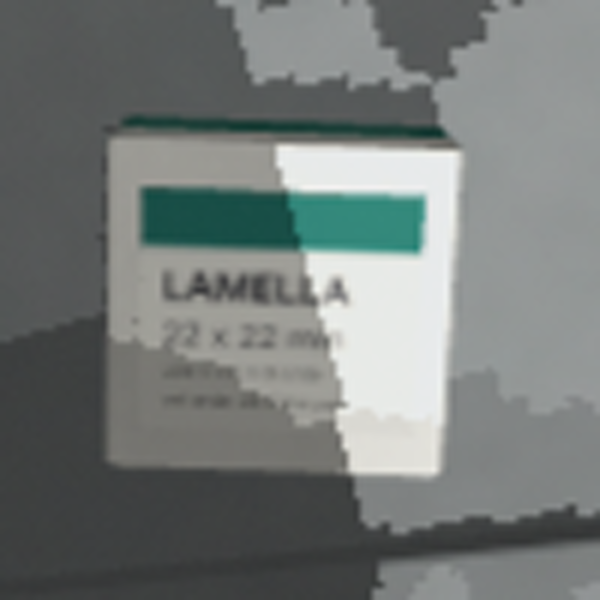

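```bash
python3 - <<'E'
from h import *
p=[.618,.0002];y=-.285-np.pi/2
qq=q(y)
move_l([*p,.06],qq,v=.2)
print(move_l([*p,.010],v=.06,contact_N=6)); print(sense()["position"])
move_gripper(0.0); print(sense()["width"])
move_l([*p,.15],v=.2); print(sense()["width"],sense()["ft_force"],sense()["clock"])
t=[.641,-.2525]
reach([*t,.15],q(.125-np.pi/2))
w=grab_frame("wrist"); cv2.imwrite("pics/d_w.png",w["pixels"])
T=R.from_euler('z',.125).as_matrix()
for z in (.051,.002): print(proj(w,np.array([.641,-.2525,z])+np.array([(.045,.058,0),(.045,-.058,0),(-.045,-.058,0),(-.045,.058,0)])@T.T).round())
E
```

```text
False
[6.18355439e-01 2.08819926e-04 1.02556892e-02]
0.5628640460971995
0.5644534205928605 [-0.3510092   0.25346262 -0.47867104] 6.95
[[243. 146.]
 [394. 146.]
 [385. 250.]
 [251. 250.]]
[[255. 137.]
 [381. 137.]
 [375. 227.]
 [261. 227.]]
```

View pics/d_w.png

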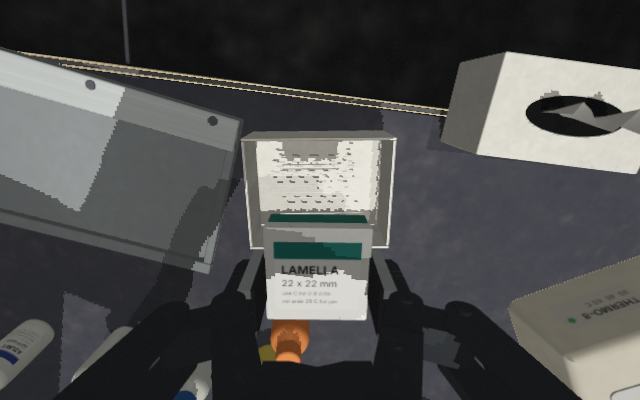

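The box is held squarely and the tray lies where I predicted, to within about 4 px. Lowering it in.

```bash
python3 - <<'E'
from h import *
t=[.643,-.2525]
move_l([*t,.08],v=.15)
print(move_l([*t,.006],v=.05,contact_N=4),sense()["position"])
move_gripper(0.72); print(sense()["width"])
move_l([*t,.16],v=.2)
# look over deck
w=grab_frame("wrist"); cv2.imwrite("pics/e_w.png",w["pixels"])
reach([.45,.36,.25],q(.274-np.pi))
w=grab_frame("wrist"); cv2.imwrite("pics/e_w2.png",w["pixels"])
t=grab_frame("top");cv2.imwrite("pics/e_t.png",t["pixels"]);print(sense()["clock"],sense()["qpos"])
E
```

```text
True [ 0.64277826 -0.25241489  0.00701789]
0.7237078414114564
18.0583 [ 6.74255332e-01  3.42667292e-01  2.95541174e-02  1.25780449e+00
 -1.07050164e-04 -1.16995212e+00]
```

View pics/e_w.png

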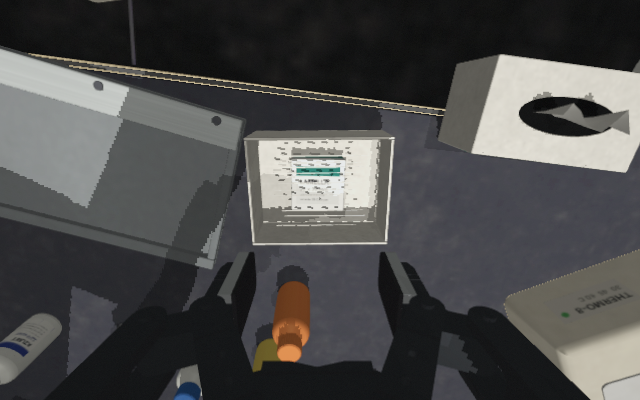

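View pics/e_w2.png

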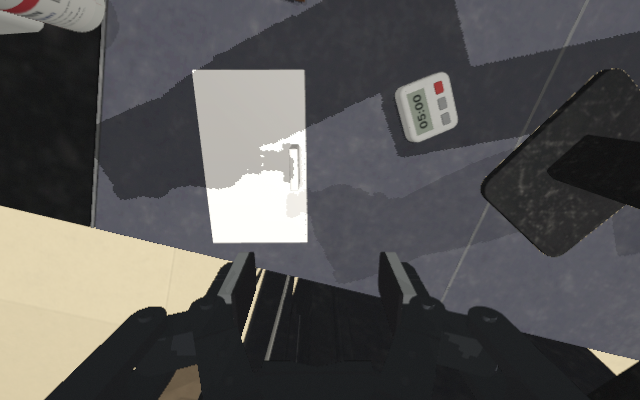

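View pics/e_t.png

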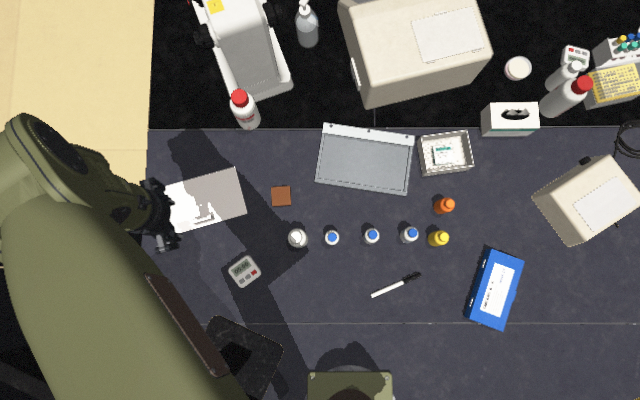

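The cover box lies flat in the tray. The deck's corners in the wrist view are at (193,70), (304,70), (307,242) and (213,242), and I'll measure the deck from those.

```bash
python3 - <<'E'
from h import *
w=grab_frame("wrist")
crop(w,180,55,140,200,4,"f_w")
D=at_z(w,[(193,70),(304,70),(307,242),(213,242)],.005)
print(D.round(4)); print(fitrect(D,[(.065,-.11),(-.065,-.11),(-.065,.11),(.065,.11)]))
E
```

```text
[[0.6165 0.2947 0.005 ]
 [0.4938 0.2602 0.005 ]
 [0.4337 0.4702 0.005 ]
 [0.5578 0.5049 0.005 ]]
(array([0.52546557, 0.3824752 ]), np.float64(0.27485984702727667), array([0.00144752, 0.00161389, 0.00084144, 0.00115311]))
```

View pics/f_w.png

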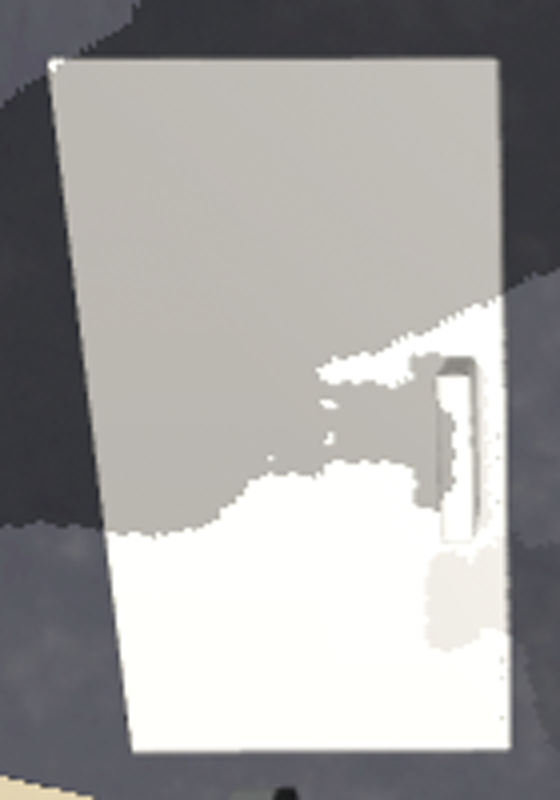

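```bash
python3 - <<'E'
from h import *
p=[.4745,.3675];qq=q(.2746-np.pi)
reach([*p,.12],qq)
move_gripper(.6)
move_l([*p,.06],qq,v=.15)
print(move_l([*p,.013],v=.05,contact_N=5),sense()["position"])
move_gripper(0.0); s=sense();print(s["width"],s["ft_force"])
move_l([*p,.05],v=.08);s=sense();print(s["width"],s["ft_force"],s["moment"])
t=grab_frame("top");cv2.imwrite("pics/g_t.png",t["pixels"])
c=grab_frame("scene");cv2.imwrite("pics/g_s.png",c["pixels"])
E
```

```text
False [0.47477408 0.36768532 0.01330173]
0.10989461575018143 [-0.09114787 -0.87207974  2.92665761]
0.10450062338055476 [-0.70323564 -0.24682766 -1.81056828] [0.0257626  0.07763448 0.0053481 ]
```

View pics/g_s.png

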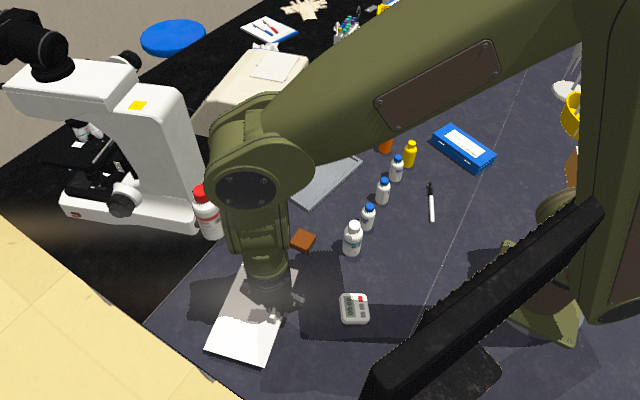

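```bash
cat >> h.py <<'E'
ST=np.array([.633,-.0475,.006]); SY=-.163
def tcp_for(xn,zn,th,yoff=0,ty=0,yaw=None,tz=.0133):
    yaw=SY if yaw is None else yaw
    Rs=R.from_euler('z',SY); Rd=R.from_euler('z',yaw)*R.from_euler('y',th)
    nose=ST+Rs.apply([xn,yoff,zn])
    P=nose+Rd.apply(np.array([-.052-.065,ty,tz]))
    Rt=Rd*R.from_matrix(np.c_[[0,1,0],[-1,0,0],[0,0,1]])*R.from_euler('x',0)
    # tool y=-deck x ; tool z=-deck z ; tool x = y cross z
    M=np.c_[np.cross([-1,0,0],[0,0,-1]),[-1,0,0],[0,0,-1]]
    a=(Rd*R.from_matrix(M)).as_quat()
    return P,np.array([a[3],a[0],a[1],a[2]])
E
python3 - <<'E'
from h import *
p=[.4745,.3675]
move_l([.45,.36,.26],v=.2)
P,Q=tcp_for(.03,.06,np.radians(11))
print(P,Q,ik(P,Q),sense()["qpos"])
P0=P.copy();P0[2]=.26;P0[0]-=.05
reach(P0,Q)
move_l(P,Q,v=.15)
s=sense();print(s["width"],s["ft_force"],s["clock"])
for n in("top","scene","wrist"):
    t=grab_frame(n);cv2.imwrite(f"pics/h_{n}.png",t["pixels"])
E
```

```text
[ 0.55177844 -0.03414238  0.10138029] [ 0.06203082  0.64421471 -0.75881552 -0.07306562] [-0.07186282  0.52961556 -0.08530045  1.14708908  0.0173666  -1.48132459] [ 6.74721867e-01  3.40840601e-01  4.95582964e-02  1.28178188e+00
 -4.42749559e-05 -1.17066291e+00]
0.10593441381386348 [-0.28271275 -0.66666993 -1.69996634] 25.7167
```

View pics/h_top.png

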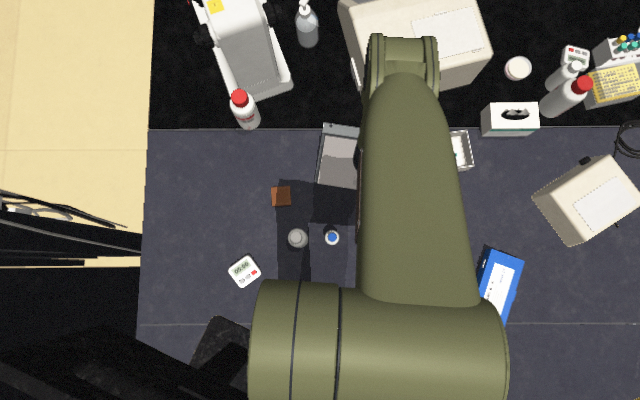

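View pics/h_scene.png

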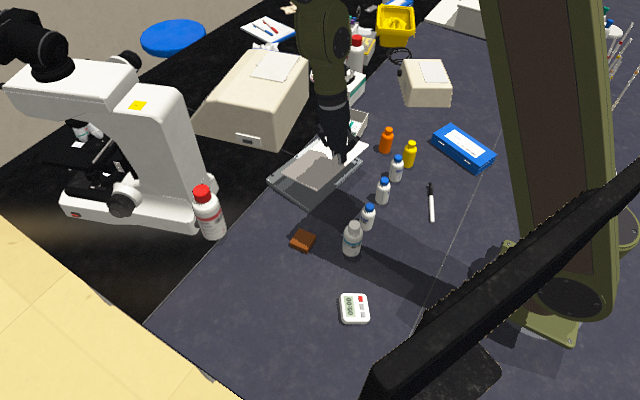

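View pics/h_wrist.png

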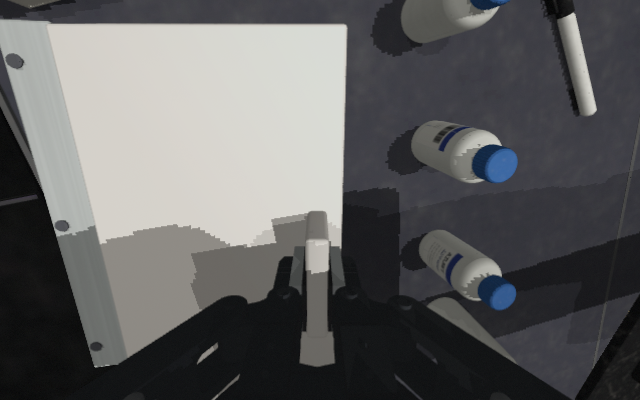

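```bash
python3 - <<'E'
from h import *
s=sense()
Q=s["ee_rot"];Rt=R.from_quat([Q[1],Q[2],Q[3],Q[0]])
# deck axes from tool
x=-Rt.as_matrix()[:,1];z=-Rt.as_matrix()[:,2];y=np.cross(z,x)
O=s["position"]+.052*x-.0133*z
C=[O+a*x+b*y+.005*z for a,b in((.065,.11),(.065,-.11),(-.065,-.11),(-.065,.11))]
Rs=R.from_euler('z',SY)
Sp=ST+Rs.apply([(.08,.121,.016),(.08,-.121,.016),(.052,-.121,.016),(.052,.121,.016),(-.08,.121,.008),(-.08,-.121,.008)])
for n,(x0,y0,w,h,sc) in {"top":(305,110,180,100,4),"scene":(250,110,130,110,6),"wrist":(0,0,400,300,2)}.items():
    f=grab_frame(n)
    im=cv2.resize(f["pixels"][y0:y0+h,x0:x0+w],None,fx=sc,fy=sc,interpolation=cv2.INTER_CUBIC)
    for P,c in((C,(0,0,255)),(Sp,(0,255,0))):
        for u in proj(f,P): 
            cv2.drawMarker(im,tuple(int(round(v)) for v in ((u-[x0,y0]+.5)*sc-.5)),c,0,12,1)
    print(n,proj(f,C).round(1).tolist(),proj(f,Sp).round(1).tolist())
    cv2.imwrite(f"pics/i_{n}.png",im)
E
```

```text
top [[324.7, 133.7], [412.3, 147.0], [407.6, 195.6], [316.5, 181.5]] [[323.3, 121.1], [414.9, 134.9], [413.5, 145.2], [321.7, 131.2], [313.7, 180.7], [406.4, 195.1]]
scene [[279.1, 171.1], [332.0, 129.7], [368.2, 143.2], [315.6, 189.2]] [[265.1, 177.2], [321.6, 133.5], [328.5, 137.6], [272.2, 182.2], [308.2, 209.0], [363.0, 159.6]]
wrist [[136.3, 404.0], [41.2, 21.2], [346.6, 21.9], [336.5, 403.4]] [[93.6, 366.6], [-9.9, 14.2], [50.1, 16.9], [132.8, 360.9], [296.0, 331.0], [287.9, 29.3]]
```

View pics/i_wrist.png

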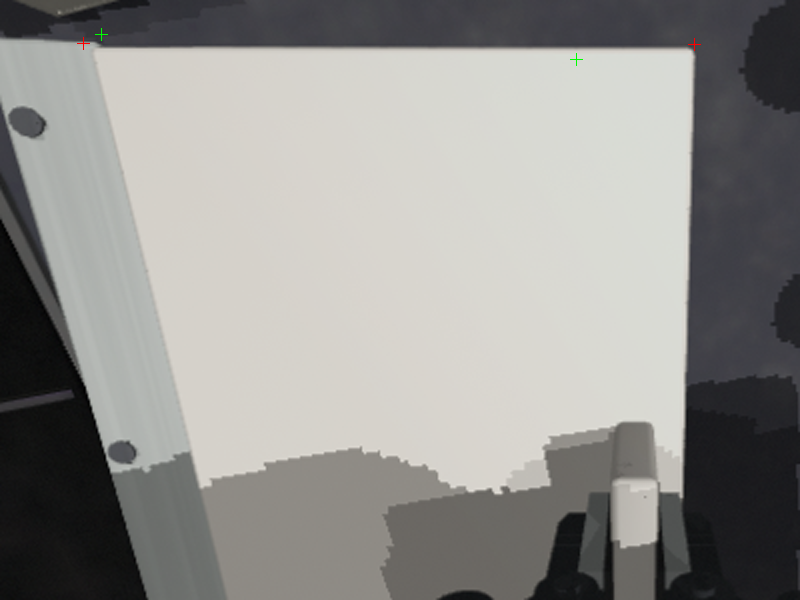

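View pics/i_scene.png

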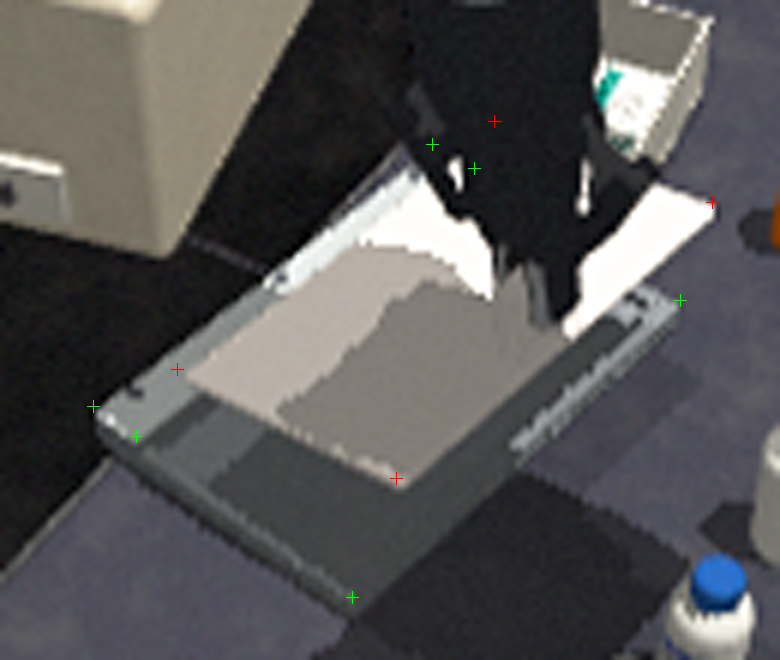

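View pics/i_top.png

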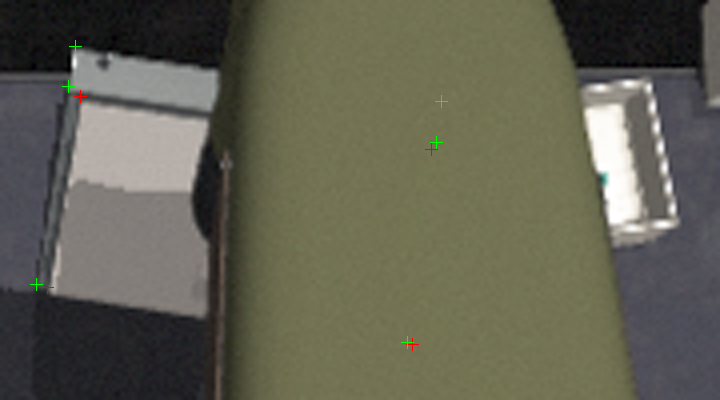

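```bash
python3 - <<'E'
from h import *
P,Q=tcp_for(.043,.011,np.radians(11))
print(move_l(P,Q,v=.08,contact_N=8),sense()["position"]-P,sense()["ft_force"])
f=grab_frame("wrist");crop(f,0,0,400,300,2,"j_w")
f=grab_frame("scene");crop(f,250,110,130,110,6,"j_s")
f=grab_frame("top");crop(f,305,110,100,100,6,"j_t")
E
```

```text
False [ 4.59645810e-05  1.66422719e-05 -5.27196507e-05] [ 0.00618058  0.0012551  -1.13463244]
```

View pics/j_w.png

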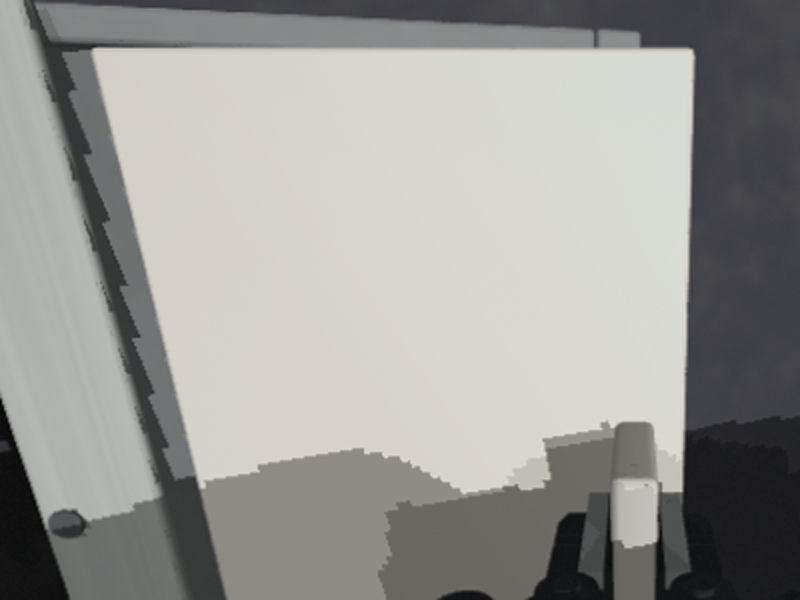

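View pics/j_s.png

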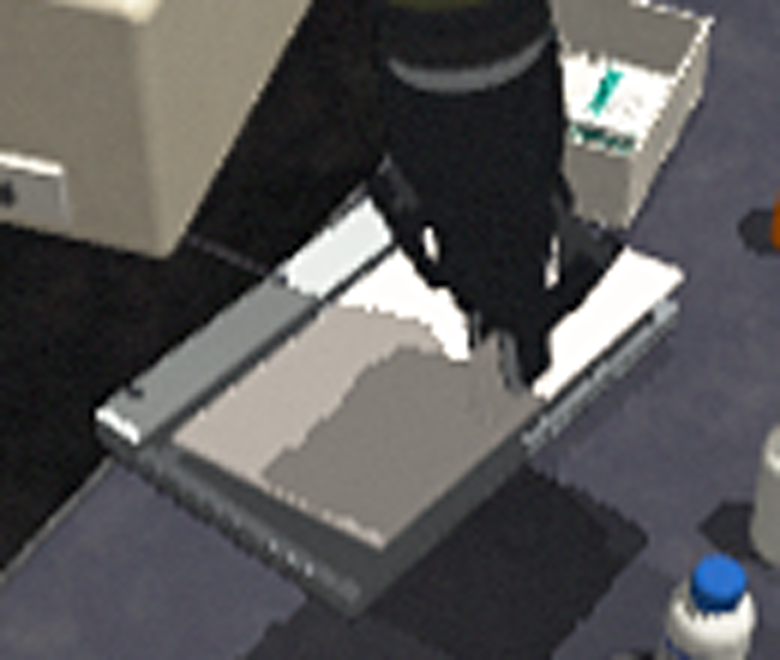

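View pics/j_t.png

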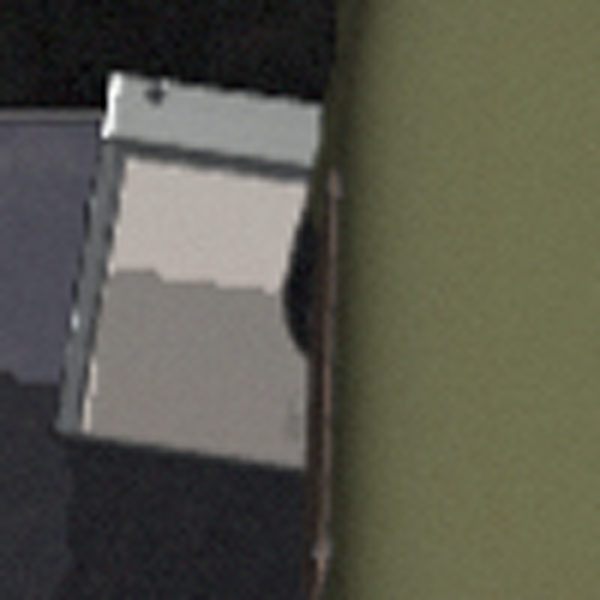

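```bash
python3 - <<'E'
from h import *
f=grab_frame("wrist");crop(f,0,0,100,60,8,"k_w")
f=grab_frame("top");crop(f,310,120,60,80,8,"k_t")
E
```

```text
(no output)
```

View pics/k_w.png

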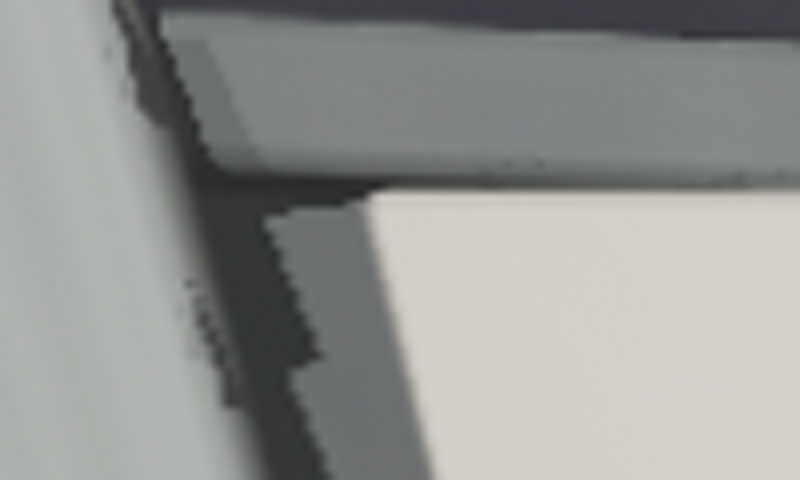

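View pics/k_t.png

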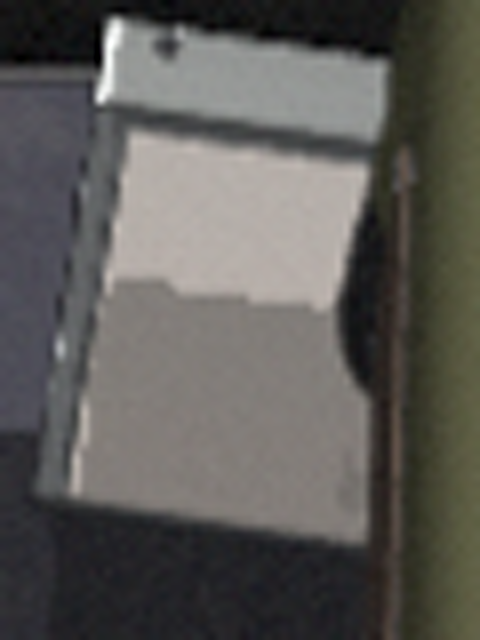

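```bash
python3 - <<'E'
from h import *
f=grab_frame("wrist")
Rs=R.from_euler('z',SY).inv()
g=lambda f,pts,x0,y0,s,z: (Rs.apply(at_z(f,cp(pts,x0,y0,s),z)-ST)*1000).round(1)
print("rim inner",g(f,[(215,170),(700,187)],0,0,8,.014)); print("outer",g(f,[(165,10),(700,38)],0,0,8,.014))
print("nose",g(f,[(370,188)],0,0,8,.022)); print("rear",g(f,[(693,48)],0,0,2,.022+.13*np.sin(np.radians(11))))
print("lip edge",g(f,[(130,60),(235,400)],0,0,8,.022))
t=grab_frame("top")
print("T outer",g(t,[(98,110),(40,490)],310,120,8,.014),"plate nose",g(t,[(127,130)],310,120,8,.022),g(t,[(70,492)],310,120,8,.0468))
print("lip",g(t,[(112,105),(370,150)],310,120,8,.022),g(t,[(108,17),(385,58)],310,120,8,.022))
E
```

```text
rim inner [[  54.7 -111.4    8. ]
 [  30.7 -111.6    8. ]]
outer [[  55.  -119.1    8. ]
 [  29.  -119.1    8. ]]
nose [[  43.4 -109.5   16. ]]
rear [[ -83.3 -109.4   40.8]]
lip edge [[  52.9 -115.    16. ]
 [  52.4  -98.9   16. ]]
T outer [[ 49.  120.2   8. ]
 [-79.8 118.8   8. ]] plate nose [[ 41.3 109.3  16. ]] [[-85.1 107.8  40.8]]
lip [[ 48.9 115.5  16. ]
 [ 47.   29.9  16. ]] [[ 78.2 121.5  16. ]
 [ 78.5  29.6  16. ]]
```

```bash
python3 - <<'E'
from h import *
th=np.radians(11); yo=.0006
P,Q=tcp_for(.043,.002,th,yo)
print(move_l(P,Q,v=.03,contact_N=4),sense()["position"]-P,sense()["ft_force"])
P,Q=tcp_for(.0655,.002,th,yo)
print(move_l(P,Q,v=.03,contact_N=5),sense()["position"]-P,sense()["ft_force"])
f=grab_frame("wrist");crop(f,0,0,400,300,2,"l_w")
f=grab_frame("scene");crop(f,250,110,130,110,6,"l_s")
E
```

```text
False [-3.43305704e-04  5.95624772e-05 -3.76289893e-04] [ 0.43084244  0.68841742 -1.89016218]
False [-2.52683961e-04  3.13780038e-06 -8.60153917e-05] [-0.66388771  0.14830917 -0.69163356]
```

View pics/l_w.png

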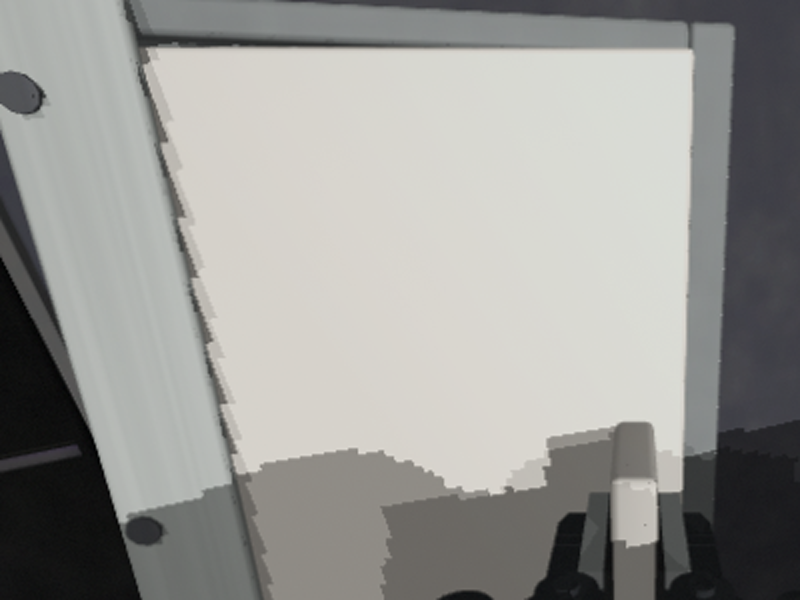

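View pics/l_s.png

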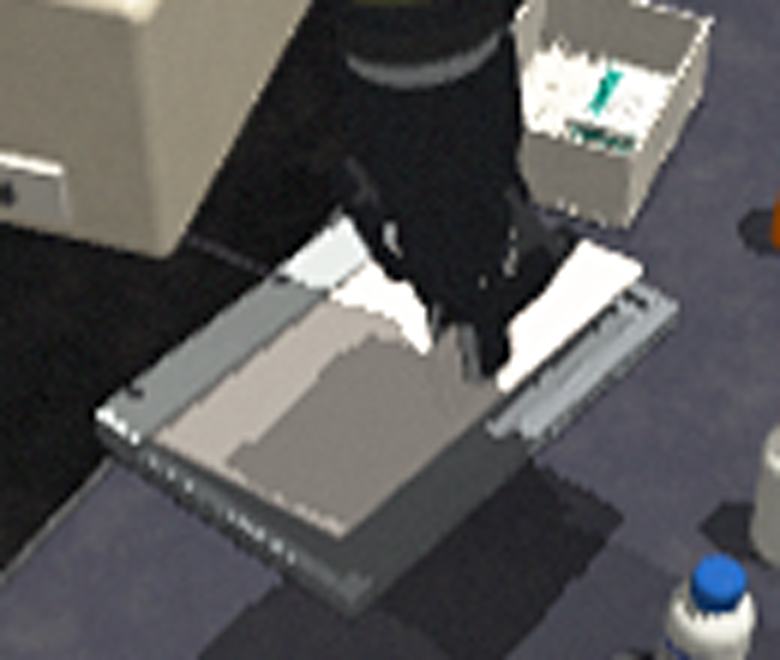

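```bash
python3 - <<'E'
from h import *
yo=.0006
for d,zn in((8,.002),(5,.0015),(3,.001),(1,.0005),(0,0.0)):
    P,Q=tcp_for(.065,zn,np.radians(d),yo)
    c=move_l(P,Q,v=.03,contact_N=6); s=sense(); print(d,c,(s["position"]-P).round(4),s["ft_force"].round(2))
    if c: break
f=grab_frame("wrist");crop(f,0,0,400,300,2,"m_w")
f=grab_frame("scene");crop(f,250,110,130,110,6,"m_s")
print(sense()["clock"])
E
```

```text
8 False [-0.0007  0.0001  0.0002] [ 0.33 -0.22 -1.88]
5 False [0.     0.     0.0002] [ 0.46 -0.83 -1.04]
3 False [-0.      0.      0.0001] [-0.53 -0.57 -1.45]
1 False [-0.     -0.      0.0002] [ 0.45 -0.25 -1.58]
0 False [ 0.0002 -0.      0.0002] [ 0.21  0.08 -2.01]
30.2833
```

View pics/m_w.png

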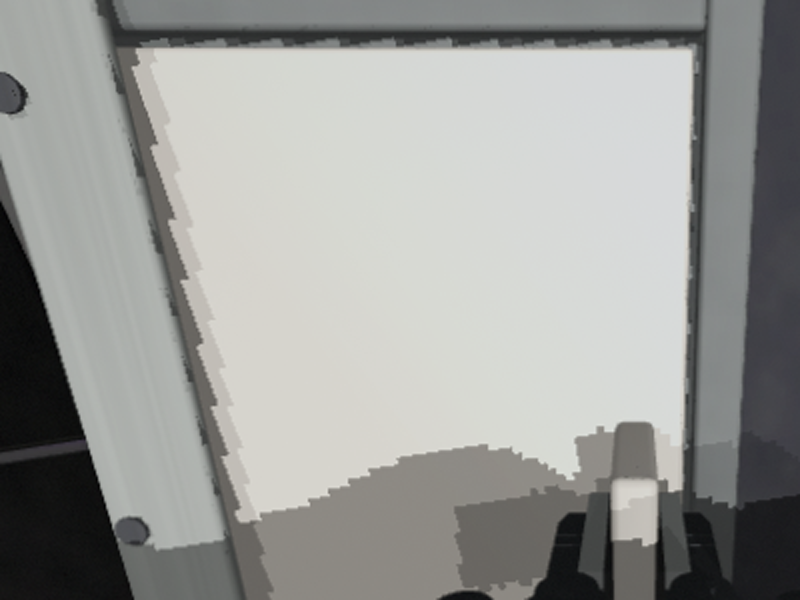

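View pics/m_s.png

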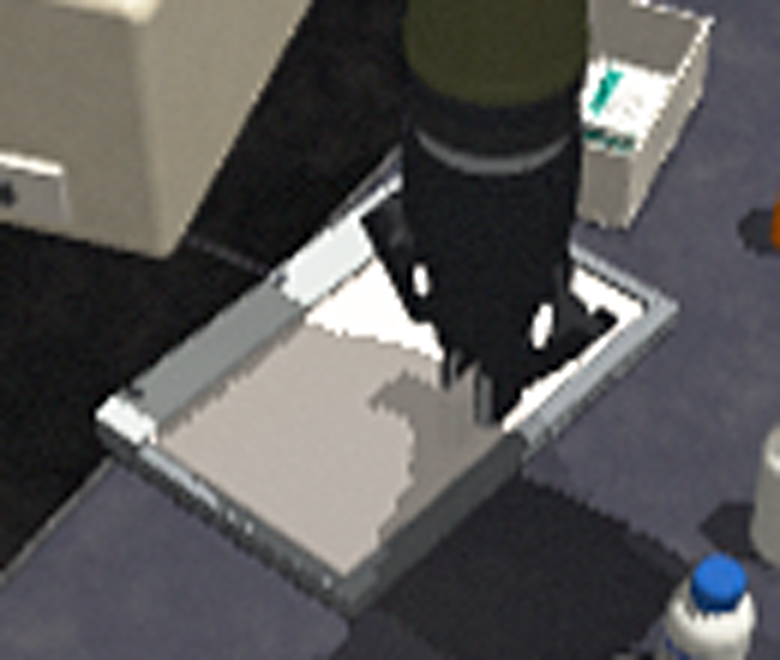

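The plate is level inside the rims, with its nose under the lip. I'll press it lightly to the floor and release.

```bash
python3 - <<'E'
from h import *
s=sense();P=s["position"]
print(move_l(P-[0,0,.004],v=.015,contact_N=6),(sense()["position"]-P).round(4),sense()["ft_force"].round(2))
move_gripper(.4);s=sense();print(s["ft_force"].round(2),s["width"])
P=s["position"];move_l(P+[0,0,.12],v=.12)
f=grab_frame("wrist");cv2.imwrite("pics/n_w.png",f["pixels"])
move_l([.42,-.03,.30],v=.2)
reach([.2,-.40,.30],q(-1.197))
f=grab_frame("top");cv2.imwrite("pics/n_t0.png",f["pixels"]);crop(f,300,110,190,140,4,"n_t")
print(sense()["clock"])
E
```

```text
True [-0.      0.     -0.0001] [0.08 0.51 4.  ]
[-0.62 -0.88  0.57] 0.401309795671979
36.05
```

View pics/n_w.png

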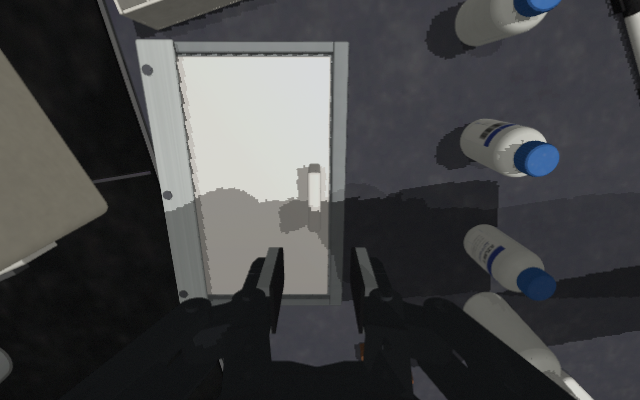

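View pics/n_t.png

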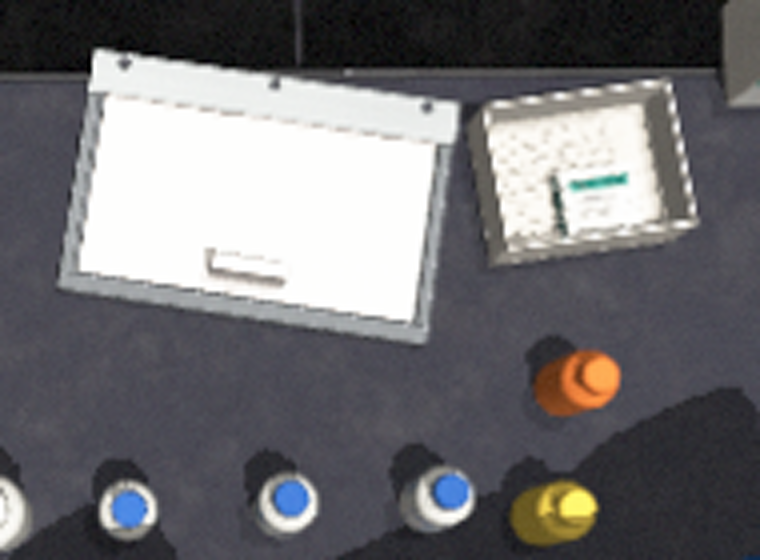

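The plate is seated with even margins, and the box is in the tray. Next are the bottles. In the crop, the three blue-capped white dyes are at (449,490), (291,496) and (129,507), and the white-capped buffer is at (0,512). Orange and yellow stay where they are. The right-most dye goes first.

```bash
cat >> h.py <<'E'
def bottle(src,yst,zt,op,xst=.008):
    yaw=SY-np.pi; Q=q(yaw)
    d=ST+R.from_euler('z',SY).apply([xst,yst,0]); d=d[:2]
    move_gripper(op)
    reach([*src,.2],Q)
    print("down",move_l([*src,zt],v=.12,contact_N=6),sense()["position"].round(4))
    move_gripper(0.); print("w",sense()["width"])
    move_l([*src,.2],v=.2)
    reach([*d,.2],Q); move_l([*d,zt+.03],v=.15)
    print("place",move_l([*d,zt+.008],v=.03,contact_N=3),sense()["position"].round(4),sense()["width"])
    w=sense()["width"]; move_gripper(min(w+.22,1.0))
    move_l([*d,.22],v=.12)
    s=sense();print("w",s["width"],s["clock"])
E
python3 - <<'E'
from h import *
t=grab_frame("top")
print("dyes",at_z(t,cp([(449,490),(291,496),(129,507)],300,110,4),.085).round(4))
s=grab_frame("scene"); # check: project
print(proj(s,[[.434,-.151,.085],[.4292,-.0558,.085],[.4243,.0395,.085],[.4245,.1249,.11]]).round(0))
print(fitrect(at_z(t,cp([(103,93),(437,148),(414,321),(79,273)],300,110,4),.011),[(.052,.11),(.052,-.11),(-.065,-.11),(-.065,.11)]))
bottle([.434,-.151],-.075,.035,.8)
w=grab_frame("wrist");cv2.imwrite("pics/o_w.png",w["pixels"])
E
```

```text
dyes [[ 0.434  -0.1498  0.085 ]
 [ 0.431  -0.0558  0.085 ]
 [ 0.4249  0.0407  0.085 ]]
[[398. 156.]
 [385. 179.]
 [370. 204.]
 [354. 223.]]
(array([ 0.63073107, -0.04807441]), np.float64(-0.16047257436203052), array([0.00356346, 0.00077322, 0.00039373, 0.00246301]))
down False [ 0.4346 -0.1512  0.0356]
w 0.38949742638827195
place True [ 0.6286 -0.1227  0.0469] 0.3885273943432331
w 0.6115806864971521 46.7083
```

View pics/o_w.png

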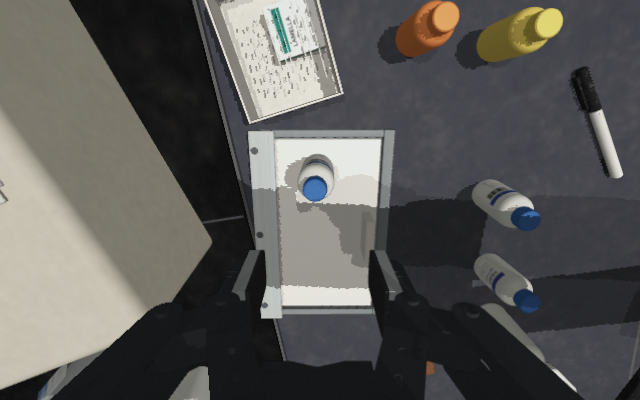

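The first dye stands upright on the plate, at (317,185) in the wrist view. Next, the other two dyes and the buffer.

```bash
python3 - <<'E'
from h import *
bottle([.430,-.0558],-.025,.035,.8)
bottle([.4246,.040],.025,.035,.8)
w=grab_frame("wrist");cv2.imwrite("pics/p_w.png",w["pixels"])
E
```

```text
down False [ 0.4306 -0.0559  0.0355]
w 0.3997792469099662
place True [ 0.6367 -0.0734  0.0468] 0.395927852681625
w 0.6160801731217527 55.2333
down False [0.4252 0.04   0.0355]
w 0.39524477925353785
place True [ 0.6448 -0.0241  0.0467] 0.39371386070054726
w 0.6130186762233014 63.8833
```

View pics/p_w.png

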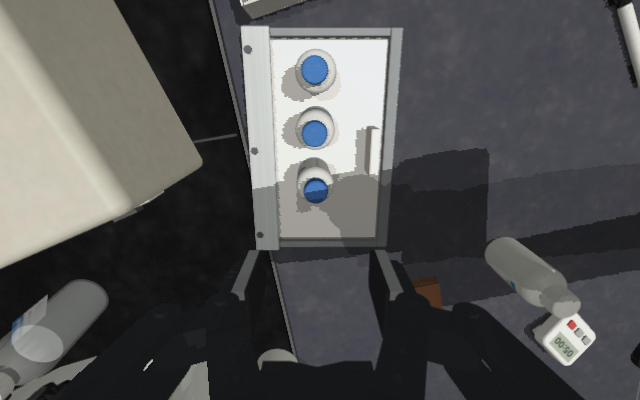

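```bash
python3 - <<'E'
from h import *
bottle([.4245,.1255],.08,.048,.92)
w=grab_frame("wrist");cv2.imwrite("pics/q_w.png",w["pixels"])
move_l([.45,-.05,.3],v=.2)
reach([.2,-.40,.30],q(-1.197))
pause(.5)
f=grab_frame("top");cv2.imwrite("pics/q_t0.png",f["pixels"]);crop(f,300,110,190,140,4,"q_t")
f=grab_frame("scene");crop(f,180,100,240,230,2.5,"q_s")
print(sense()["clock"],sense()["position"])
E
```

```text
down False [0.4251 0.1256 0.0485]
w 0.5050756649087241
place True [0.6537 0.0301 0.0598] 0.5019558771972946
w 0.7244232025191922 72.4417
77.0917 [ 0.20001414 -0.39999482  0.30000616]
```

View pics/q_t.png

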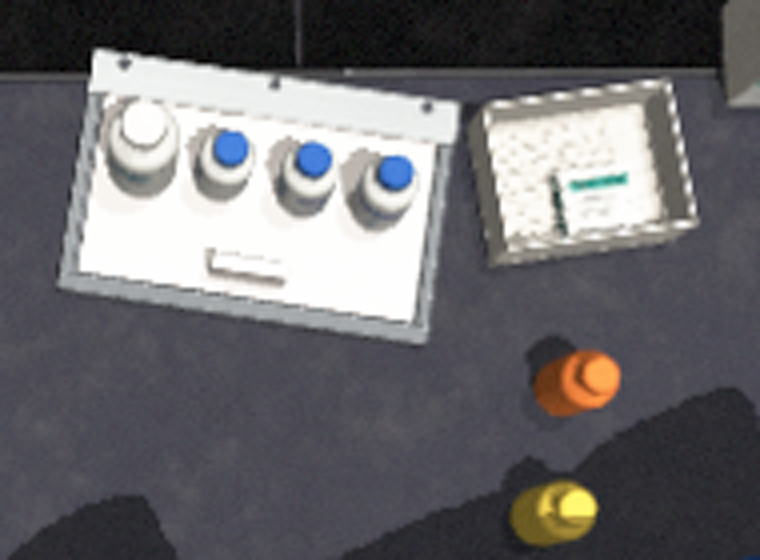

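View pics/q_s.png

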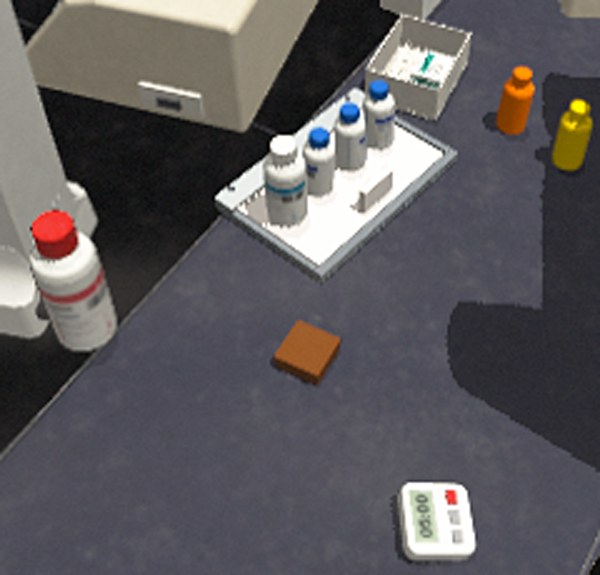

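View pics/q_t0.png

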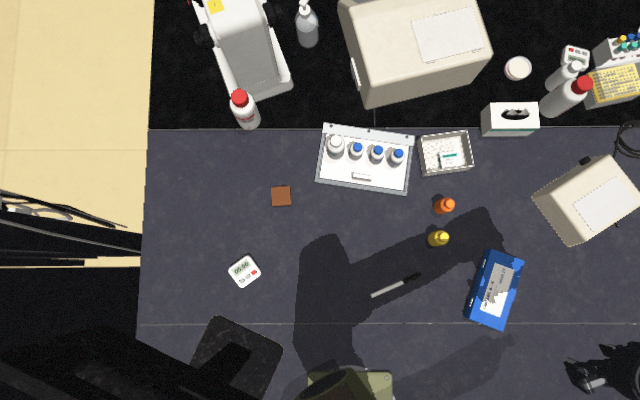

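```bash
python3 - <<'E'
from h import *
t=grab_frame("top")
Rs=R.from_euler('z',SY).inv()
print((Rs.apply(at_z(t,cp([(145,122)],300,110,4),.121)-ST)).round(4),(Rs.apply(at_z(t,cp([(232,147),(313,159),(396,172)],300,110,4),.096)-ST)).round(4))
crop(t,415,125,65,55,11,"r_b")
print(proj(t,[[*(np.array([.643,-.2525])),.022]]))
# box prediction corners
E
```

```text
[[0.005  0.0792 0.115 ]] [[ 0.0051  0.025   0.09  ]
 [ 0.0053 -0.0245  0.09  ]
 [ 0.0051 -0.0752  0.09  ]]
[[443.70095784 153.03906726]]
```

View pics/r_b.png

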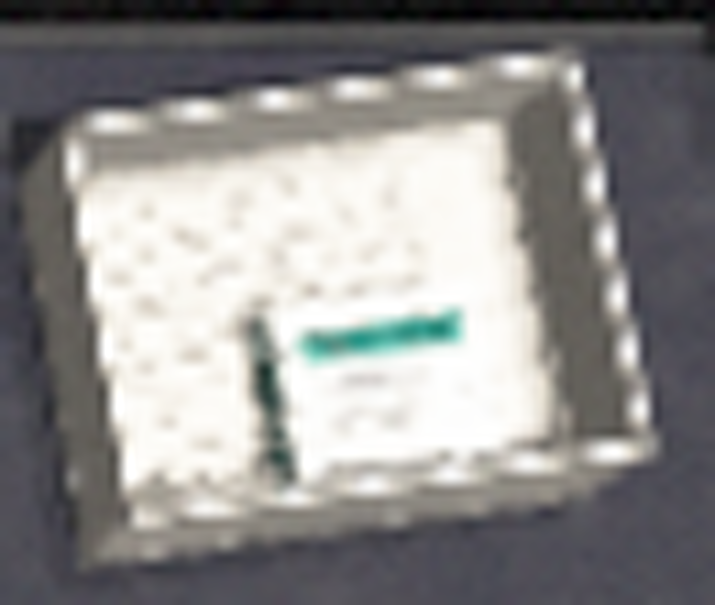

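```bash
python3 - <<'E'
from h import *
t=grab_frame("top")
b=at_z(t,cp([(382,335)],415,125,11),.022)[0]; e=at_z(t,cp([(300,345),(462,327)],415,125,11),.022)
d=e[1]-e[0];u=np.array([-d[1],d[0],0])/np.linalg.norm(d); 
c=b-.0125*u
print(b,u,c,R.from_euler('z',-.125).apply(c-[.641,-.2525,0]))
E
```

```text
[ 0.63766918 -0.26660833  0.022     ] [0.99443719 0.10533123 0.        ] [ 0.62523871 -0.26792497  0.022     ] [-0.01756142 -0.01333958  0.022     ]
```

The box was knocked slightly but is still flat in the tray, at (-18, -13) mm with limits of 40 and 55. Bottle axes are at x ≈ 5 mm and y ≈ -75, -25, 25 and 79 mm. Handing in.

```bash
python3 - <<'E'
from h import *
finish_job()
E
```

```text
the job is handed in; nothing more can be done
```

I finished all three steps and handed the job in at about 77 s of the 208 s allowed; no verdict is reported.

- **Cover-glass box:** it is in the card tray, placed first. It was later found about 2 cm from where I set it down, probably the announced knock. It still lies flat, about (-18, -13) mm from the tray centre, inside the ±40/±55 mm limits, so I left it.
- **Deck plate:** I tucked its edge under the lip at 11°, levelled it down and felt it touch the floor. The picture shows an even margin to the rims all round. A corner fit on the same picture put its centre within about 2.5 mm of the station's. That fit is rough, with up to 3.6 mm residual at the lip edge, which is hard to see.
- **Bottles:** the four present were three blue-capped dyes and one white-capped buffer. All stand upright on the plate, with their axes about 5 mm from the plate centre across the lip, and at -75, -25, 25 and 79 mm along it.
- **Left alone:** the timer, the red-capped bottle, the orange and yellow bottles and the brown box are where they started in the last pictures.

No final check failed. The cameras disagreed with each other by about 2 mm, as their calibration allows.

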